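Spin-test the pulleys and reject the binders

ROBOT

A 6-joint arm with a two-finger parallel gripper is mounted at the origin on the work surface. World frame = base frame: x ahead of the robot, y to its left, z up, the work surface at z = 0. Lengths are in m, angles in degrees, forces in N, time in s.
With the tool pointing down it reaches from about 0.4 to 0.825 m from the base axis. Payload 7 kg.
Tool frame: the origin (TCP) lies midway between the tips of the shut fingers; the grasp point (between the pads) lies 19 mm behind it; y points along the fingers, x is the direction in which the jaws open and shut, and the axes are right-handed (so a half turn about y gives the same grasp; the last joint's range is limited). The gripper opens to 88 mm and grips with 3 to 60 N. Pads are 19 mm wide; open, the fingers measure 130 mm over their backs; the gripper's body (78 mm by 193 mm) begins 47 mm behind the grasp point.
Start: joints at [88.528, 20.546, 0.682, 0, -70.136, -16.507], TCP at [0.208, 0.642, 0.227] pointing down, gripper open.
Joint ranges: [-176.03, 176.03], [-82.01, 121.73], [-58.28, 71.71], [-173.87, 95.51], [-174.79, -0.11], [-173.66, 173.66]. Speed limits (degrees/s): [136.94, 136.94, 172.46, 180, 180, 180].

INTERFACE

Orientations are given as [roll, pitch, yaw] about the fixed x, y, z axes, in that order (R = Rz(yaw) Ry(pitch) Rx(roll)).
In Python, from cell import move_to, servo_line, move_j, command_gripper, pause, ik, observe, capture, camera_params, PlanningError, close_job, recognise gives the robot as it stands. Calls block until the motion is done:
- move_to(position, orientation): joint-space move of the TCP to a pose.
- servo_line(position, velocity=0.15, frame=None): straight line of the TCP; frame=None keeps the orientation; velocity is the mean speed in m/s.
- move_j(angles): joint-space move.
- command_gripper(opening): opening from 0.0 (shut) to 1.0 (fully open); the grip force is fixed at half the most; returns when the fingers have stopped.
- pause(seconds).
- ik(position, orientation): joint angles nearest the present ones, or None.
- observe(): the state.
- capture(name): name is "scene" or "top"; returns (picture, depth): 480x640x3 uint8, red, green, blue; 480x640 float32, m along the optical axis (not along the pixel's ray), 0 where there is no reading.
- camera_params(name): a dict with "camera_matrix" (3x3 intrinsics, pixels), "distortion" ([k1, k2, p1, p2, k3] as OpenCV has them; the pictures are not rectified), "cam_to_world" (4x4, takes a point from camera to world coordinates). Camera axes: x right, y down, z forward; pixel columns grow to the right and rows downward; lengths in m; the calibration is good to about 2 mm. A picture is of the moment at which its call begins. camera_params takes no time and is no camera call.
A pose or a line that the arm cannot do raises PlanningError and nothing moves.
- close_job(): hands the job in, once; it reports no verdict.
Trained networks look in the newest picture that a camera, given by its name, has taken for a name from the list of things; names that differ only in an ending like _2 or _b are one class to them, and where a whole thing is asked for, a point or a joint stands for the part that bears it (a point fixed in the world has none). Each returns a list of dicts, best first, with "confidence" (0 to 1); they miss things now and then, are a little off and sometimes report something else, mostly with a low value. They report only what shows in the picture. A call takes as long as a camera call. They do not tell look-alikes from the thing itself.
- recognise(camera, target): "rect" ([left, top, right, bottom] in pixels, round what is visible of it).
The state is a dict: "clock": time; "joint_positions": joint angles; "qd": joint speeds; "joint_torque": joint torques, N m; "eef_pos": TCP position; "tool_rot": TCP orientation; "force": force on the tool from outside, world axes, zero at the start; "ft_torque": the same for the moment, N m; "finger_gap": opening from 0.0 (shut) to 1.0 (fully open).
Only numpy, scipy, OpenCV 4.12 (cv2) and the standard library are available. Lean on these libraries where they do the work, as an engineer would, in place of code of your own. Each camera call takes 0.05 s, during which the arm holds its last target. There are 200 camera calls.

TASK

Spin each of the four pulleys by its red pin, turning it at least a quarter turn, and see whether it runs on freely. Stand every unit whose pulley binds (stops as soon as you stop pushing) upright on the floor of the red reject tray, and leave the ones that run freely standing upright where they are. Do not disturb the other things on the bench.

Things in the scene. Friction and masses are not known exactly. Their poses are not given: they have to be found in the camera images.
- grip_a (a point): Centre of the wooden grip (upright, 20 mm thick, 44 to 76 mm above the underside) on top of the fixed axle of unit A; 60 mm above the underside, z up along the axle. The loose unit (0.8 to 0.95 kg) has a green round foot 84 mm wide, 12 mm thick; above it a grey metal pulley 84 mm wide, 16 to 34 mm high (hub 36), turns on the 14 mm axle. The grip does not turn.
- pin_a (a point): Middle of the red drive pin of pulley A: 10 mm in diameter, upright on the pulley's face 36 mm from the axle, from 34 to 60 mm above the unit's underside (this point is at 47 mm). It goes round with the pulley, and can be in a finger's way when the grip is taken: choose the grasp's yaw to clear it.
- wheel_a (a joint): Angle of pulley A on its axle, counter-clockwise from above positive, near 0 at the start; counts on over whole turns, no stops. A sound pulley runs on by half a turn or more after a brisk push at its pin (0.15 m/s or more); a binding one needs about 0.7 to 1.2 N at the pin and stops within 0.1 s (20 degrees) of losing the push. All look alike; more than one may bind.
- grip_b (a point): Centre of the wooden grip (upright, 20 mm thick, 44 to 76 mm above the underside) on top of the fixed axle of unit B; 60 mm above the underside, z up along the axle. The loose unit (0.8 to 0.95 kg) has a green round foot 84 mm wide, 12 mm thick; above it a grey metal pulley 84 mm wide, 16 to 34 mm high (hub 36), turns on the 14 mm axle. The grip does not turn.
- pin_b (a point): Middle of the red drive pin of pulley B: 10 mm in diameter, upright on the pulley's face 36 mm from the axle, from 34 to 60 mm above the unit's underside (this point is at 47 mm). It goes round with the pulley, and can be in a finger's way when the grip is taken: choose the grasp's yaw to clear it.
- wheel_b (a joint): Angle of pulley B on its axle, counter-clockwise from above positive, near 0 at the start; counts on over whole turns, no stops. A sound pulley runs on by half a turn or more after a brisk push at its pin (0.15 m/s or more); a binding one needs about 0.7 to 1.2 N at the pin and stops within 0.1 s (20 degrees) of losing the push. All look alike; more than one may bind.
- grip_c (a point): Centre of the wooden grip (upright, 20 mm thick, 44 to 76 mm above the underside) on top of the fixed axle of unit C; 60 mm above the underside, z up along the axle. The loose unit (0.8 to 0.95 kg) has a green round foot 84 mm wide, 12 mm thick; above it a grey metal pulley 84 mm wide, 16 to 34 mm high (hub 36), turns on the 14 mm axle. The grip does not turn.
- pin_c (a point): Middle of the red drive pin of pulley C: 10 mm in diameter, upright on the pulley's face 36 mm from the axle, from 34 to 60 mm above the unit's underside (this point is at 47 mm). It goes round with the pulley, and can be in a finger's way when the grip is taken: choose the grasp's yaw to clear it.
- wheel_c (a joint): Angle of pulley C on its axle, counter-clockwise from above positive, near 0 at the start; counts on over whole turns, no stops. A sound pulley runs on by half a turn or more after a brisk push at its pin (0.15 m/s or more); a binding one needs about 0.7 to 1.2 N at the pin and stops within 0.1 s (20 degrees) of losing the push. All look alike; more than one may bind.
- grip_d (a point): Centre of the wooden grip (upright, 20 mm thick, 44 to 76 mm above the underside) on top of the fixed axle of unit D; 60 mm above the underside, z up along the axle. The loose unit (0.8 to 0.95 kg) has a green round foot 84 mm wide, 12 mm thick; above it a grey metal pulley 84 mm wide, 16 to 34 mm high (hub 36), turns on the 14 mm axle. The grip does not turn.
- pin_d (a point): Middle of the red drive pin of pulley D: 10 mm in diameter, upright on the pulley's face 36 mm from the axle, from 34 to 60 mm above the unit's underside (this point is at 47 mm). It goes round with the pulley, and can be in a finger's way when the grip is taken: choose the grasp's yaw to clear it.
- wheel_d (a joint): Angle of pulley D on its axle, counter-clockwise from above positive, near 0 at the start; counts on over whole turns, no stops. A sound pulley runs on by half a turn or more after a brisk push at its pin (0.15 m/s or more); a binding one needs about 0.7 to 1.2 N at the pin and stops within 0.1 s (20 degrees) of losing the push. All look alike; more than one may bind.
- tray: Red reject tray fixed to the bench, open on top: outside 240 mm along its x, 140 mm along its y, 40 mm high, walls and floor 5 mm thick. Origin at the centre of its underside. It holds two units side by side along its x, e.g. with axles at x = -55 and +55 mm. It may stand to the left or to the right.
- block_mid (a point): Bystander: pale wooden hat block with a dark line round it, a dome 164 mm in diameter and 135 mm tall; point at its middle, 67 mm up. It stands on the side opposite the tray.
- jar_mid (a point): Bystander: amber glass jar with brass cap, 52 mm in diameter, 78 mm tall; point half-way up. Stands among the pulleys.
- weight_mid (a point): Bystander: small brass weight, 32 mm in diameter, 50 mm tall; point half-way up. Stands among the pulleys.
- can_mid (a point): Bystander: steel can, 66 mm in diameter, 85 mm tall; point half-way up. Beyond the pulleys.
- finial_mid (a point): Bystander: turned wooden finial, 56 mm in diameter, 86 mm tall; point half-way up. Beyond the pulleys.
- driver_mid (a point): Bystander: screwdriver, 200 mm long, lying beyond the pulleys; point at its middle, 12 mm up.
- brush_mid (a point): Bystander: brush, 200 mm long, lying between the robot and the pulleys; point at its middle, 12 mm up.
Mind the look-alikes: they are no part of the job. Leave any blue or turquoise look-alike of the part that bears grip_b alone.

How it is judged:
By the outcome, as a careful person would: the job done as asked, in the order asked, and still so for the second after the job is handed in, with the robot touching nothing.
It also fails if it takes over 72 s, if anything falls off the work surface, if the arm or the gripper's body presses on something with over 40 N, if the wrist force passes 120 N, or if a joint passes its speed limit or range.

## Working session

There is one attempt and no reset: what is moved stays moved. The work goes in short steps, each a Python script; the robot and the scene stay as the last script left them, time stands still between calls to the robot, and variables do not carry over. Pictures are saved under pics/ and viewed, about 8 in all and at most 12, crops included, and the job is handed in when it is done.

```bash
mkdir -p pics; ls
python3 - <<'E'
from cell import *
import cv2,numpy as np
for n in("top","scene"):
    p,d=capture(n); cv2.imwrite(f"pics/{n}0.png",p[:,:,::-1]); np.save(f"{n}0.npy",d)
    c=camera_params(n); print(n,np.round(c["camera_matrix"],1).tolist(),c["distortion"],np.round(c["cam_to_world"],3).tolist())
s=observe(); print(s)
E
```

```text
pics
top [[455.9, 0.0, 320.4], [0.0, 455.9, 243.7], [0.0, 0.0, 1.0]] [-0.01345223  0.          0.          0.          0.        ] [[0.021, -0.978, 0.21, 0.264], [-1.0, -0.021, 0.003, 0.006], [0.002, -0.21, -0.978, 1.196], [0.0, 0.0, 0.0, 1.0]]
scene [[483.0, 0.0, 330.3], [0.0, 483.0, 236.8], [0.0, 0.0, 1.0]] [0.02923185 0.         0.         0.         0.        ] [[-0.469, 0.579, -0.667, 1.121], [0.883, 0.292, -0.368, 0.358], [-0.018, -0.761, -0.648, 0.695], [0.0, 0.0, 0.0, 1.0]]
{'clock': 0.1, 'joint_positions': array([ 8.85267647e+01,  2.05847809e+01,  6.36572268e-01, -1.60439232e-02,
       -7.01390406e+01, -1.65087399e+01]), 'qd': array([ 0.03180216, -0.06963569,  0.1380559 ,  0.0522979 , -0.025013  ,
       -0.01922029]), 'joint_torque': array([-1.27491137e-03, -5.84166777e+01,  2.93752170e+01,  7.01548353e+00,
        1.01937188e-02, -5.53920711e-05]), 'eef_pos': array([0.20826393, 0.64156661, 0.2257319 ]), 'tool_rot': array([-8.99896665e+01, -8.79387156e-02, -1.07987445e+02]), 'force': array([-0.65427644, -0.36647147, -0.73961073]), 'ft_torque': array([ 0.04769402,  0.02658829, -0.00981414]), 'finger_gap': 1.0036374925912128}
```

View pics/top0.png

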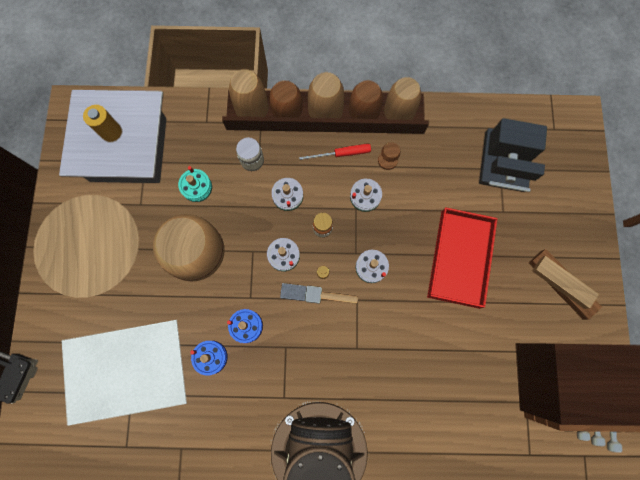

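View pics/scene0.png

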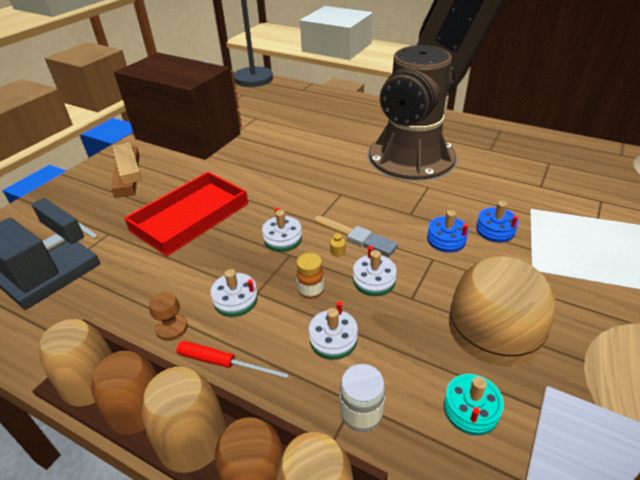

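```bash
cat > h.py <<'E'
from cell import *
import cv2,numpy as np
P={n:camera_params(n) for n in("top","scene")}
def cloud(n,d):
    c=P[n];v,u=np.mgrid[:480,:640].astype(np.float32)
    uv=cv2.undistortPoints(np.stack([u.ravel(),v.ravel()],1)[:,None],c["camera_matrix"],np.array(c["distortion"]))[:,0]
    X=np.c_[uv,np.ones(len(uv))]*d.reshape(-1,1)
    M=c["cam_to_world"];return (X@M[:3,:3].T+M[:3,3]).reshape(480,640,3)
def shot(n):
    p,d=capture(n);return p,cloud(n,d)
def red(p):
    h=cv2.cvtColor(p,cv2.COLOR_RGB2HSV);return ((h[...,0]<6)|(h[...,0]>173))&(h[...,1]>150)&(h[...,2]>90)
def pin(p,w,c):
    """red-pin centroid within 55 mm of the axle, and its angle"""
    m=red(p)&(np.hypot(w[...,0]-c[0],w[...,1]-c[1])<.05)&(w[...,2]>.036)&(w[...,2]<.075)
    if m.sum()<4:return None,None,m.sum()
    q=np.median(w[m],0)[:2];a=np.degrees(np.arctan2(q[1]-c[1],q[0]-c[0]));return q,a,m.sum()
E
python3 - <<'E'
from h import *
for n in("top","scene"):
    p=cv2.imread(f"pics/{n}0.png")[:,:,::-1].copy();w=cloud(n,np.load(n+"0.npy"))
    h=cv2.cvtColor(p,cv2.COLOR_RGB2HSV);z=w[...,2]
    print(n,"bench z",np.median(w[300:330,400:420,2]) if n=="top" else "")
    g=((h[...,1]<70)&(h[...,2]>90)&(z>.026)&(z<.042)).astype(np.uint8)
    g=cv2.morphologyEx(g,cv2.MORPH_CLOSE,np.ones((9,9)))
    k,l,s,ce=cv2.connectedComponentsWithStats(g)
    for i in range(1,k):
        if s[i,4]<250 or s[i,4]>3500:continue
        pts=w[(l==i)&(np.abs(z-.034)<.008)][:,:2]*1000
        (c,r)=cv2.minEnclosingCircle(pts.astype(np.float32))
        # robust edges
        b=(np.percentile(pts,.5,0)+np.percentile(pts,99.5,0))/2
        c=np.array(c)/1000; dd=np.hypot(w[...,0]-c[0],w[...,1]-c[1])
        gm=(dd<.02)&(z>.06)&(z<.085)&(h[...,1]>70)
        print(np.round(ce[i]),s[i,4],"c",np.round(c,4),"r",round(r,1),"mid",np.round(b/1000,4),"grip",np.round(np.mean(w[gm],0),4) if gm.any() else None,"pin",pin(p,w,c))
    if n=="top":
        m=red(p);m&=(w[...,0]<.75)&(w[...,1]<-.2)
        q=w[m&(z>.033)&(z<.05)];print("tray rim",cv2.minAreaRect((q[:,:2]*1000).astype(np.float32)))
        q=w[m&(z<.01)];print("floor",cv2.minAreaRect((q[:,:2]*1000).astype(np.float32)))
        for nm,(u,v) in dict(jar=(323,219),weight=(322,271),can=(248,148),fin=(391,152),block=(188,235),brushL=(283,292),brushR=(356,299)).items():print(nm,np.round(w[v,u],3))
E
```

```text
top bench z -9.065249365247663e-05
[287. 192.] 748 c [0.6518 0.1028] r 43.4 mid [0.6517 0.1011] grip [0.6493 0.101  0.0745] pin (array([0.61458012, 0.09523563]), np.float64(-168.5555693326849), np.int64(10))
[366. 193.] 743 c [ 0.6553 -0.1102] r 42.8 mid [ 0.6542 -0.11  ] grip [ 0.6519 -0.1091  0.0748] pin (array([ 0.64038373, -0.0759244 ]), np.float64(113.49779337416882), np.int64(10))
[283. 253.] 811 c [0.4866 0.1059] r 42.3 mid [0.486  0.1065] grip [0.484  0.1056 0.0759] pin (array([0.45675045, 0.08218787]), np.float64(-141.5505694065397), np.int64(8))
[372. 265.] 815 c [ 0.4603 -0.126 ] r 42.1 mid [ 0.4594 -0.1265] grip [ 0.4583 -0.1249  0.0756] pin (array([ 0.43310807, -0.15019651]), np.float64(-138.4137200981245), np.int64(9))
tray rim ((488.35595703125, -363.6950378417969), (141.93441772460938, 241.3112335205078), 79.01996612548828)
floor ((487.5896301269531, -361.7245178222656), (138.3111114501953, 238.5706329345703), 79.23148345947266)
jar [0.568 0.004 0.079]
weight [0.44  0.003 0.049]
can [0.753 0.202 0.089]
fin [ 0.753 -0.171  0.08 ]
block [0.507 0.326 0.134]
brushL [0.387
[... 278 characters left out ...]
r 55.7 mid [ 0.7393 -0.4703] grip None pin (None, None, np.int64(0))
[375. 271.] 923 c [0.4874 0.1053] r 42.9 mid [0.4874 0.1048] grip [0.4905 0.1062 0.0719] pin (array([0.46167881, 0.08173389]), np.float64(-137.5268130963388), np.int64(34))
[233. 290.] 1031 c [ 0.6551 -0.1113] r 43.0 mid [ 0.6547 -0.1108] grip [ 0.6578 -0.1087  0.0722] pin (array([ 0.64659952, -0.07562852]), np.float64(103.46232816559815), np.int64(40))
[333. 331.] 1316 c [0.6537 0.099 ] r 43.6 mid [0.6534 0.1003] grip [0.6561 0.1019 0.0722] pin (array([0.62005583, 0.09571865]), np.float64(-174.37888089623996), np.int64(52))
[361. 417.] 267 c [0.7636 0.2063] r 32.0 mid [0.7709 0.2064] grip None pin (None, None, np.int64(0))
```

```bash
cat >> h.py <<'E'
U={1:((.653,.101),-172.),2:((.6545,-.110),108.),3:((.487,.1055),-140.),4:((.4605,-.1265),-135.5)}
R0,SW,Z=.033,15.,.041
def tool(c,phi,s,th,thf,gap):
    """TCP (x,y) and yaw at which the finger face touches the pin (angle th from phi, face turned thf)"""
    a,b=np.radians([th,thf]);t=(.036*np.sin(a-b)-.0145-gap+R0*np.sin(b))/np.cos(b)
    f=np.radians(phi);n=np.array([np.cos(f),np.sin(f)]);tv=s*np.array([-n[1],n[0]])
    return np.array(c)+R0*n+t*tv,phi+s*thf
def wrap(a):return (a+180)%360-180
def plan(c,ang,s):
    phi=ang+s*48;A,ya=tool(c,phi,s,-48,-SW,.004);B,yb=tool(c,phi,s,55,SW,0.)
    best=None
    for fl in(0,180):
        q=ik([*A,.14],[-90,0,wrap(ya+fl)])
        if q is None:continue
        if best is None or abs(q[5])<abs(best[0][5]):best=(q,A,wrap(ya+fl),B,wrap(yb+fl))
    return best
def look(c,tag):
    for n in("scene","top"):
        p,w=shot(n);q,a,k=pin(p,w,c);t=observe()["clock"];print(tag,n,round(t,2),None if a is None else round(a,1),k)
    return p
def spin(c,ang,s,v=.18):
    q,A,ya,B,yb=plan(c,ang,s)
    move_to([*A,.14],[-90,0,ya]);servo_line([*A,Z],.25);f0=observe()["force"]
    servo_line([*B,Z],v,frame=[-90,0,yb]);o=observe();print("end push",round(o["clock"],2),"dF",np.round(o["force"]-f0,1),"err",np.round(o["eef_pos"][:2]-B,4))
    servo_line([*B,Z+.05],.35);look(c,"lift")
    servo_line([B[0]-.08,B[1],.15],.35);look(c,"aside");pause(.3);look(c,"later")
E
python3 - <<'E'
from h import *
print(observe()["clock"])
for k,(c,a) in U.items():
    for s in(1,-1):
        r=plan(c,a,s);print(k,s,None if r is None else [np.round(x,3) for x in r])
command_gripper(0.0)
c,a=U[1];spin(c,a,1)
p,_=shot("scene");cv2.imwrite("pics/s1.png",p[:,:,::-1]);print(observe()["clock"])
E
```

```text
0.1
1 1 [array([ 28.156,  17.769, -15.402,   0.   , -56.828,  12.844]), array([0.595, 0.101]), np.float64(-139.0), array([0.649, 0.064]), np.float64(-109.0)]
1 -1 [array([ 26.683,  17.749, -15.433,   0.   , -56.819, -51.683]), array([0.597, 0.085]), np.float64(155.0), array([0.639, 0.136]), np.float64(125.0)]
2 1 [array([ 12.611,  21.515,  -9.726,   0.   , -58.759, -51.611]), array([ 0.644, -0.052]), np.float64(141.0), array([ 0.617, -0.113]), np.float64(171.0)]
2 -1 [array([ 12.472,  20.272, -11.643,   0.   , -58.084,  62.528]), array([ 0.629, -0.057]), np.float64(-105.0), array([ 0.686, -0.09 ]), np.float64(-135.0)]
3 1 [array([ 35.228,   3.04 , -34.349,   0.   , -52.61 ,  37.772]), array([0.438, 0.074]), np.float64(-107.0), array([0.504, 0.072]), np.float64(-77.0)]
3 -1 [array([ 33.034,   3.856, -33.454,   0.   , -52.691, -26.034]), array([0.448, 0.062]), np.float64(-173.0), array([0.457, 0.128]), np.float64(157.0)]
4 1 [array([  4.252,   3.07 , -34.317,   0.   , -52.613,  73.248]), array([ 0.414, -0.162]), np.float64(-102.5), array([ 0.48 , -0.159]), np.float64(-72.5)]
4 -1 [array([  2.604,   4.502, -32.731,   0.   , -52.767,   8.896]), array([ 0.425, -0.173]), np.float64(-168.5), array([ 0.429, -0.107]), np.float64(161.5)]
end push 5.13 dF [-0.2 -0.  -1. ] err [0.0006 0.0003]
lift scene 5.47 167.5 53
lift top 5.53 -170.5 8
aside scene 6.01 10.6 54
aside top 6.06 None 0
later scene 6.41 119.5 52
later top 6.46 None 0
6.5083
```

Run:
```python
from h import *
for k in(2,4,3):
    print("unit",k);c,a=U[k];spin(c,a,1)
p,_=shot("scene");cv2.imwrite("pics/s2.png",p[:,:,::-1]);look(U[1][0],"U1")
```

```text
unit 2
end push 9.22 dF [ 0.2  0.2 -0.9] err [0.0011 0.0001]
lift scene 9.57 -154.4 46
lift top 9.62 None 0
aside scene 10.1 -154.5 47
aside top 10.15 None 0
later scene 10.5 -154.9 47
later top 10.55 None 0
unit 4
end push 13.18 dF [-0.7 -0.4 -0.9] err [0.0002 0.    ]
lift scene 13.53 -136.2 10
lift top 13.57 -122.6 11
aside scene 14.06 38.2 35
aside top 14.11 None 0
later scene 14.46 128.1 35
later top 14.51 None 0
unit 3
end push 16.78 dF [-0.9 -0.2 -0.5] err [0.0004 0.0002]
lift scene 17.12 -27.8 38
lift top 17.18 None 0
aside scene 17.66 -28.6 39
aside top 17.71 None 0
later scene 18.06 -28.2 38
later top 18.11 None 0
U1 scene 18.21 144.9 54
U1 top 18.26 None 0
```

View pics/s2.png

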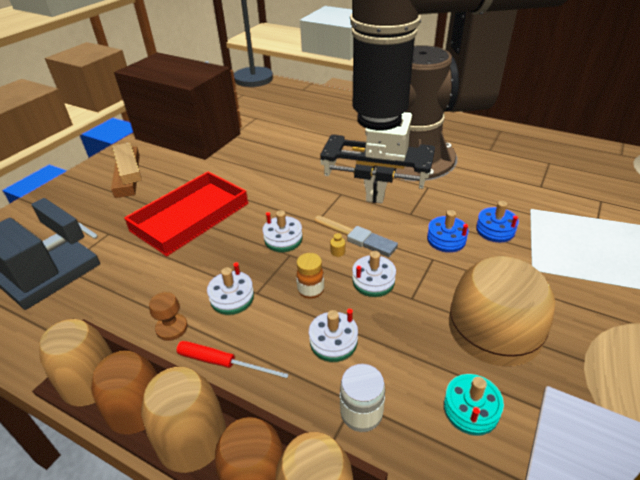

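```bash
cat >> h.py <<'E'
def centre(c,n="scene"):
    p,w=shot(n);h=cv2.cvtColor(p,cv2.COLOR_RGB2HSV);z=w[...,2]
    m=(np.hypot(w[...,0]-c[0],w[...,1]-c[1])<.06)&(h[...,1]<70)&(h[...,2]>90)&(np.abs(z-.034)<.008)
    return np.array(cv2.minEnclosingCircle((w[m][:,:2]*1000).astype(np.float32))[0])/1000
def carry(c,pa,dst,zt=.042):
    best=None
    for y in(pa+90,pa-90):
        q,r=ik([*c,.14],[-90,0,wrap(y)]),ik([*dst,.2],[-90,0,wrap(y)])
        if q is not None and r is not None and (best is None or max(abs(q[5]),abs(r[5]))<best[0]):best=(max(abs(q[5]),abs(r[5])),wrap(y))
    o=[-90,0,best[1]];print("yaw",best)
    move_to([*c,.14],o);command_gripper(1.0);servo_line([*c,zt],.2);command_gripper(0.0);g0=observe()
    print("gap",round(g0["finger_gap"],3))
    servo_line([*c,zt+.03],.1);g=observe();print("lift gap",round(g["finger_gap"],3),"dFz",round(g["force"][2]-g0["force"][2],1))
    if g["finger_gap"]<.15:raise SystemExit("missed")
    servo_line([*c,.19],.25);servo_line([*dst,.19],.25)
    servo_line([*dst,zt+.03],.25);servo_line([*dst,zt+.006],.05);f=observe();print("down force",np.round(f["force"],1))
    command_gripper(0.5);servo_line([*dst,.15],.2);print("clock",round(observe()["clock"],1))
E
python3 - <<'E'
from h import *
c2,c3=centre(U[2][0]),centre(U[3][0]);print(c2,c3)
carry(c2,-154.5,[.542,-.3735])
np.save("c3.npy",c3)
p,_=shot("scene");cv2.imwrite("pics/s3.png",p[:,:,::-1])
E
```

```text
[ 0.65404608 -0.12035271] [0.48963919 0.10477915]
yaw (np.float64(70.8362412006712), 115.5)
gap 0.223
lift gap 0.223 dFz -7.3
down force [ 0.6 -0.1 -7.9]
clock 28.5
```

View pics/s3.png

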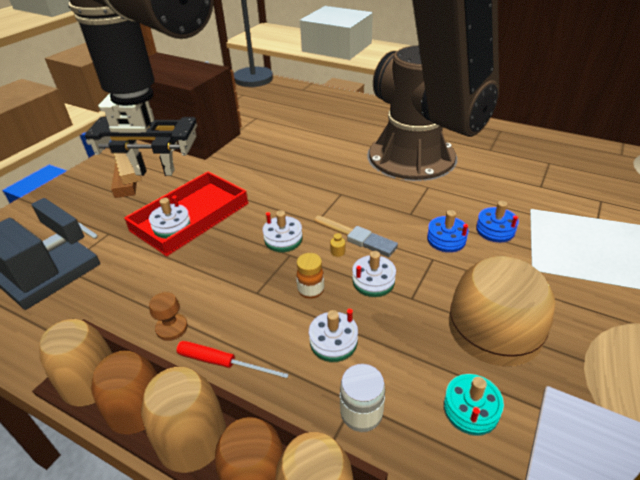

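Run:
```python
from h import *
carry(np.load("c3.npy"),-28.2,[.434,-.3525])
servo_line([.434,-.3525,.22],.25)
move_j([60,*observe()["joint_positions"][1:]])
p,_=shot("scene");t,w=shot("top")
cv2.imwrite("pics/f.png",np.hstack([cv2.resize(p,(400,300)),cv2.resize(t[100:400,240:640],(400,300))])[:,:,::-1])
for k,c in {1:U[1][0],4:U[4][0],"2t":(.542,-.3735),"3t":(.434,-.3525)}.items():
    d=np.hypot(w[...,0]-c[0],w[...,1]-c[1]);g=w[(d<.025)&(w[...,2]>.06)&(w[...,2]<.1)]
    print(k,centre(c),"grip",np.round(g.mean(0),3),"maxz",round(g[:,2].max(),3))
print(observe()["clock"])
```

```text
yaw (np.float64(80.82168078122875), -118.2)
gap 0.22
lift gap 0.221 dFz -13.0
down force [-0.3 -0.1 -9.2]
clock 38.6
1 [0.65696259 0.10264326] grip [0.654 0.104 0.075] maxz 0.083
4 [ 0.46209247 -0.12360282] grip [ 0.459 -0.123  0.074] maxz 0.081
2t [ 0.54437439 -0.37411075] grip [ 0.54  -0.37   0.077] maxz 0.087
3t [ 0.43673389 -0.3501871 ] grip [ 0.434 -0.347  0.078] maxz 0.086
41.8167
```

View pics/f.png

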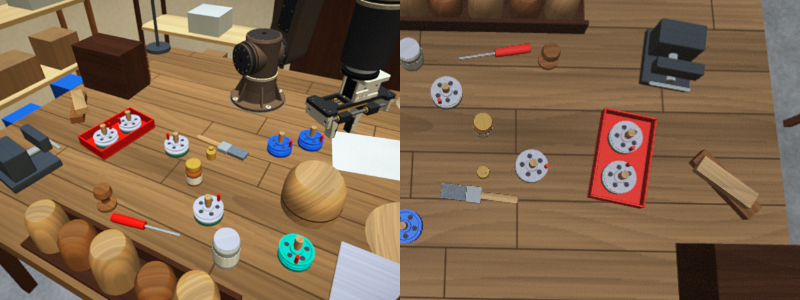

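```bash
python3 -c "
from cell import *
print(close_job(),observe()['clock'])"
```

```text
the job is handed in; nothing more can be done
the job is handed in; nothing more can be done
```

I spun all four pulleys by their pins, and two of them bind. Both binding units now stand upright on the floor of the reject tray, and I handed the job in at about 42 s on the robot's clock. I numbered the units 1 to 4 by position because the pictures don't show which is A, B, C or D.

| Unit | Position before the push (x, y in m) | What the pulley did | Result |
|---|---|---|---|
| 1 | (0.653, 0.101) | still turning well after the push | runs freely, left in place |
| 2 | (0.655, -0.110) | turned about 100°, stopped with the push | binds, moved to tray |
| 3 | (0.487, 0.106) | turned about 110°, stopped with the push | binds, moved to tray |
| 4 | (0.461, -0.127) | still turning well after the push | runs freely, left in place |

- **Last checks:** The final pictures show both rejects upright and side by side in the tray. The two sound units stand upright within about 4 mm of where they began, and the bystanders I could see and the blue and turquoise look-alikes look undisturbed. The robot was raised clear of everything.
- **Disagreements:**
    - Unit 2 measured about 9 mm off in y after its push; I don't know whether it slid or the measurement was off, but the grasp worked normally.
    - In the tray, the two cameras differed by 3 to 6 mm on the units' positions.
    - The top camera lost sight of most pins behind the arm, so the free-or-binding calls rest mainly on the scene camera.

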